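# Check a spray probe's tip under a reading lens

### The job

Take the spray probe out of its foam tray and lay it gently in the stand's two V-saddles, its nose sticking out past the saddle nearer the height gauge and its black collar behind the other one. Then pick up the reading lens and look the tip over: hold the lens level, centred over the very tip of the probe's nose, with the middle of its rim at the height of the gauge's pointer, touching nothing, and finish while still holding it there steadily. Do not shift the gauge's setting, and leave the bottle, vial rack and wrench where they are.

Things in the scene. Friction and masses are not known exactly. Their poses are not given: they have to be found in the camera images.
- probe_center (a point): Centre of the loose spray probe (about 0.32 kg): on its axis, half-way along its bare steel barrel, 24 mm in diameter and 112 mm long; x points along the axis to the nose. Behind the barrel a knurled black collar 34 mm in diameter, 14 mm long, then a thin fitting to 92 mm behind here; in front a cone and a 6 mm nozzle.
- probe_tip (a point): The very tip of the probe's nose, on its axis, 85 mm ahead of the probe's centre.
- tray: Fixed foam-lined tray 220 x 140 mm with a low rim (18 mm); origin under its centre, x along the probe, which at the start lies in it level, nose to +x, its centre 34 mm above the bench. Its barrel lies in two notched foam ribs, 30 to 52 mm either side of centre and as high as its axis; between the ribs it is free, the foam floor 24 mm under its axis.
- stand_axis (a point): Where the probe's centre lies when seated: midway between the two V-saddles of the fixed stand, 85 mm above the bench. x runs along the saddles towards the gauge's end, the way the nose must point. The 90 degree Vs, 10 mm thick, stand on thin pillars 38 mm either side of here (66 mm free between them, down to a 12 mm base plate 150 x 90 mm), 38 mm wide at the mouth (50 mm outside), which is 2 mm above here.
- gauge_point (a point): Tip of the pointer of the fixed height gauge, z up. The pointer sits on a slide clamped at the lens's focal height, 125 to 190 mm above the bench. The tip is 60 to 95 mm (level distance) from where the seated probe's tip lies, beyond it and to the left seen from collar to nose; the gauge's beam, 228 mm tall, stands 79 mm further out, on a base 75 x 52 mm.
- lens_center (a point): Centre of the reading lens, half-way up its rim, a black ring 76 mm in diameter and 14 mm thick round clear glass. z is the lens's axis, up when the lens lies flat on the bench as it does at the start (this point then 7 mm up); x points away from the handle.
- loupe_grip (a point): Balance point of the loose reading lens (about 0.11 kg), half-way up its handle, 75 mm behind the lens centre along -x and 1 mm higher. The black handle is a straight bar, 18 mm wide (y) and 16 mm thick, from 24 mm ahead of here to 76 mm behind, along x. At the start it lies flat on the bench, this point 8 mm up.
- bottle: Bystander: capped amber bottle, 68 mm in diameter, 130 mm tall; origin under its centre.
- vial_rack: Bystander: white rack of small vials, 70 x 110 mm, 36 mm tall; origin under its centre.
- wrench: Bystander: steel wrench 140 mm long, lying flat along its x; origin under its middle.
Not all that is in view belongs to the job. Of the things that look like the part that bears gauge_point, the smaller one is meant. Of the things shaped like the part that bears stand_axis, the aluminium one is meant.

How it is judged:
On the way:
1. the probe lies in both V-saddles, nose towards the gauge, let go and at rest (x of probe_center in the frame of stand_axis between -0.013 and 0.013 m and y of probe_center in the frame of stand_axis between -0.004 and 0.004 m and z of probe_center in the frame of stand_axis between -0.004 and 0.004 m and angle between the x axis of probe_center and the x axis of stand_axis, either way round below 0.06 rad and x of probe_tip in the frame of stand_axis above 0.05 m and contact force between probe and the fingers below 0.1 N and linear speed of probe below 0.02 m/s), for 0.3 s.
At the end, for the whole second after the job is handed in: Probe in both V-saddles, nose to the gauge (13 mm along, 4 mm across and in height, 3.4 deg), let go. Lens held by the fingers, touching nothing else there, centre within 12 mm of plumb over the tip and 6 mm of the pointer's height, level within 7 deg, still (all of step 1 and z of lens_center in the frame of gauge_point between -0.006 and 0.006 m and horizontal distance between lens_center and probe_tip below 0.012 m and angle between lens_center's own z axis and vertical below 0.12 rad and linear speed of loupe below 0.02 m/s and contact force between loupe and the fingers above 0.5 N and contact force between loupe and gauge below 0.05 N and contact force between loupe and stand below 0.05 N and contact force between loupe and probe below 0.05 N); the arm keeps its last pose, push and grip.
It fails at once if the probe is dropped (falls free faster than 0.5 m/s, some 13 mm of drop) (contact force between probe and the fingers below 0.05 N and linear speed of probe above 0.5 m/s).
It fails at once if the gauge's setting is shifted by over 3 mm (distance of gauge_point from where it was at the start of the episode above 0.003 m).
It fails at once if the bottle is moved by over 25 mm (distance of bottle from where it was at the start of the episode above 0.025 m).
It fails at once if the vial rack is moved by over 25 mm (distance of vial_rack from where it was at the start of the episode above 0.025 m).
It fails at once if the wrench is moved by over 25 mm (distance of wrench from where it was at the start of the episode above 0.025 m).
It also fails if it takes over 72 s, if anything falls off the work surface, if the arm or the gripper's body presses on something with over 40 N, if the wrist force passes 120 N, or if a joint passes its speed limit or range.

### The arm

A 6-joint arm with a two-finger parallel gripper is mounted at the origin on the work surface. World frame = base frame: x ahead of the robot, y to its left, z up, the work surface at z = 0. Lengths are in m, angles in rad, forces in N, time in s.
With the tool pointing down it reaches from about 0.35 to 0.775 m from the base axis. Payload 7.3 kg.
Tool frame: the origin (TCP) lies at the centre of the arm's flange, where the gripper is bolted on; the fingertips stand 178 mm ahead of it and the grasp point (between the pads) lies 159 mm ahead of it; z points along the fingers, y is the line along which they close (so a half turn about z gives the same grasp; the last joint's range is limited). The gripper opens to 92 mm and grips with 3 to 60 N. Pads are 19 mm wide; open, the fingers measure 130 mm over their backs; the gripper's body (75 mm by 190 mm) begins 47 mm behind the grasp point.
Start: joints at [-1.446, 0.342, 1.524, -0, 1.275, -0.146], TCP at [0.14, -0.506, 0.405] pointing down, gripper open.
Joint ranges: [-2.53, 2.53], [-0.77, 2.02], [0.04, 2.7], [-1, 4.14], [0.28, 2.66], [-3.11, 3.11]. Speed limits (rad/s): [2.57, 2.57, 3.14, 3.14, 3.14, 3.14].

### API

Orientations are given as [roll, pitch, yaw] about the fixed x, y, z axes, in that order (R = Rz(yaw) Ry(pitch) Rx(roll)).
In Python, from cell import telemetry, vision, ticket gives the robot as it stands.
- The arm moves only by the shell command python3 -m crank 'ROWS' [FORCE]. ROWS is JSON, a list of rows, each a list of 5 numbers: the gripper command: -1 is shut, 1 is fully open, values between are in proportion, then the shift along the tool's x, y, z in mm, then the turn about the tool's z in rad. In form: [[fingers, dx, dy, dz, roll], ...]. A call has 1 to 12 rows; each row is the pose to reach, as a shift and turn from the pose commanded when the call began, along the tool's axes at that moment; what a row does not reach only later rows make up. A row lasts 1/12 s, in which the tool goes at most 41.7 mm and 7.16 degrees, less where a joint would pass 70% of its speed; a pose out of reach is approached as far as the arm can. A call with a gripper value outside its range is refused whole. The fingers move at their own pace and stop on an object; FORCE is the grip in N (left out, the last holds). Time passes only in rows, so rows that repeat a pose let the fingers close. It gives the time, the measured TCP pose, the force, the opening and the grip force at its end, in the units of the state.
- telemetry.observe(): the state, without advancing time (a new reading comes with each control period).
- vision.read_camera(name): name is "side" or "top" or "wrist"; returns (picture, depth): 384x512x3 uint8, red, green, blue; 384x512 float32, m along the optical axis (not along the pixel's ray), 0 where there is no reading.
- vision.get_calibration(name): a dict with "camera_matrix" (3x3 intrinsics, pixels), "rvec" (rotation vector, rad) and "tvec" (3), from world to camera coordinates, as OpenCV has them. Camera axes: x right, y down, z forward; pixel columns grow to the right and rows downward; lengths in m; the calibration is good to about 2 mm. A picture is of the moment at which its call begins: read the wrist's pose just before it. get_calibration takes no time and is no camera call; for the wrist camera it gives the pose at the moment of the call.
- ticket.hand_in(): hands the job in; it is judged then, once.
The state is a dict: "time": time; "qpos": joint angles; "qvel": joint speeds; "joint_efforts": joint torques, N m; "tool_pos": TCP position; "tool_rot": TCP orientation; "contact_force": force on the tool from outside, world axes, zero at the start; "torque": the same for the moment, N m; "opening": finger opening in m; "grip_force": force on a finger pad.
Only numpy, scipy, OpenCV 4.12 (cv2) and the standard library are available. Lean on these libraries where they do the work, as an engineer would, in place of code of your own. Each camera call takes 0.05 s, during which the arm holds its last target. There are 200 camera calls.

## Working session

There is one attempt and no reset: what is moved stays moved. The work goes in short steps, Python scripts to look and compute and a shell command to move; the robot and the scene stay as the last step left them, time stands still between calls to the robot, and variables do not carry over. Pictures are saved under pics/ and viewed, at most 12 in all, crops included, and the job is handed in when it is done.

```bash
ls; mkdir -p pics; cat > h.py <<'E'
import numpy as np, cv2
from cell import telemetry, vision
def cal(n):
    c=vision.get_calibration(n); return np.array(c["camera_matrix"]),cv2.Rodrigues(np.array(c["rvec"],float))[0],np.array(c["tvec"],float).ravel()
def ray(n,uv,c=None):
    K,R,t=c or cal(n); d=np.linalg.inv(K)@np.array([uv[0],uv[1],1.]); return -R.T@t, R.T@d
def onz(n,uv,z,c=None):
    o,d=ray(n,uv,c); return o+d*(z-o[2])/d[2]
def cloud(n,depth,c=None):
    K,R,t=c or cal(n); v,u=np.mgrid[:depth.shape[0],:depth.shape[1]]
    p=np.stack([(u-K[0,2])/K[0,0]*depth,(v-K[1,2])/K[1,1]*depth,depth],-1)
    return (p-t)@R
def proj(n,p,c=None):
    K,R,t=c or cal(n); q=K@(R@np.asarray(p,float)+t); return q[:2]/q[2]
def snap(n,f):
    c=cal(n); im,d=vision.read_camera(n); np.savez(f,im=im,d=d,K=c[0],R=c[1],t=c[2]); cv2.imwrite(f"pics/{f}.png",im[:,:,::-1]); return im,d,c
def load(f):
    z=np.load(f+".npz"); return z["im"],z["d"],(z["K"],z["R"],z["t"])
E
python3 - <<'E'
from h import *
for n in("top","side"):
    im,d,c=snap(n,n+"0"); print(n,-c[1].T@c[2],c[0][0,0])
a=[cv2.imread(f"pics/{n}0.png") for n in("top","side")]
s=telemetry.observe();print(s)
E
```

```text
pics
top [ 0.54536095 -0.0224235   1.15849731] 409.9645671040058
side [0.21209505 1.07754179 0.78135035] 427.961639134516
{'time': 0.1, 'qpos': array([-1.44597905e+00,  3.42655328e-01,  1.52488835e+00, -4.82635441e-06,
        1.27540280e+00, -1.45957508e-01]), 'qvel': array([ 0.00092359, -0.00345862, -0.00327835,  0.00189959, -0.00113823,
        0.00126242]), 'joint_efforts': array([ 9.41384315e-04, -4.32006526e+01, -2.44694352e+01,  7.19039887e-02,
        5.26313356e-02, -4.78248592e-05]), 'tool_pos': array([ 0.1404544 , -0.50574853,  0.40412468]), 'tool_rot': array([-3.14025255e+00, -1.92333899e-04,  2.70776066e-01]), 'contact_force': array([-0.53909908,  0.2531441 ,  0.49145946]), 'torque': array([ 0.02186853, -0.05506566,  0.01275337]), 'grip_force': 0.0, 'opening': 0.09207068355927565}
```

```bash
python3 -c "
import cv2
a=cv2.imread('pics/top0.png');cv2.imwrite('pics/top0b.png',cv2.resize(a,(800,600)))"
```

```text
(no output)
```

View pics/top0b.png

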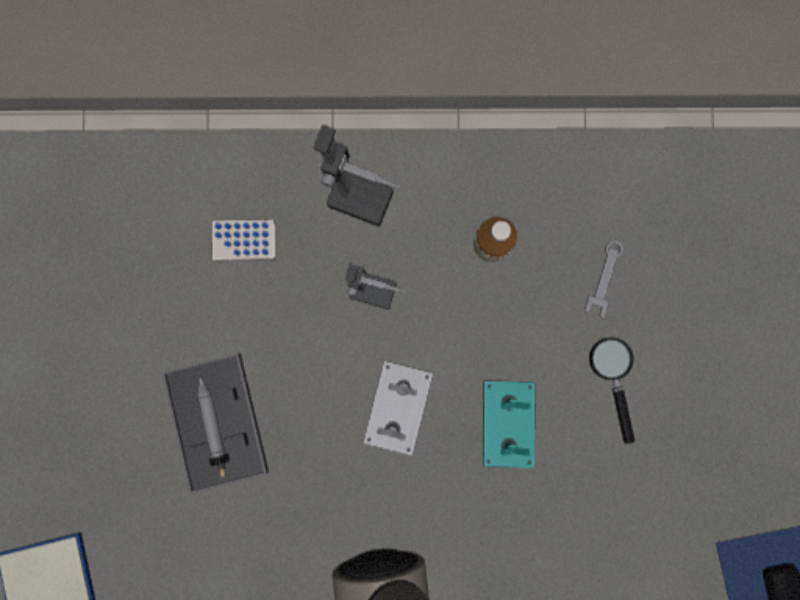

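View pics/side0.png

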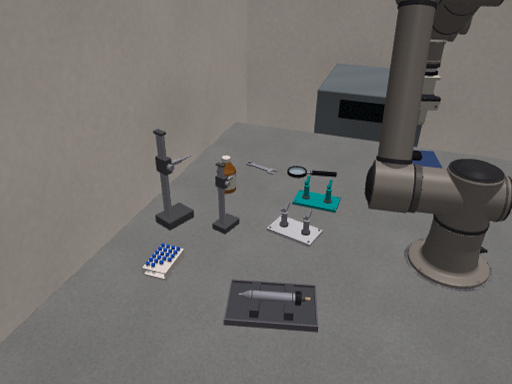

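Top view (800x600 scale): the probe is in its tray at (213,425), nose up. There are two stands, aluminium at (398,408) and teal at (510,423). There are two gauges, small at (372,287) with its pointer tip at (404,291), and large at (360,190). The lens is at (611,358) with its handle running down to (628,440). Bystanders are the rack at (243,240), bottle at (497,238) and wrench at (605,280).

By the description I choose the aluminium stand and the small gauge. The side view agrees: small gauge at (222,200), aluminium stand at (295,228).

```bash
python3 - <<'E'
from h import *
im,d,c=load("top0"); P=cloud("top",d,c); s=1/1.5625
hsv=cv2.cvtColor(im,cv2.COLOR_RGB2HSV)
print("depth z bench",P[300,250],"plate", P[int(408*s),int(398*s)])
def pr(n,uv,z): print(n,onz("top",np.array(uv)*s,z,c).round(4))
# probe barrel: bright pixels in tray area
X,Y=np.mgrid[:384,:512]
def mask(u0,v0,u1,v1,cond):
    m=np.zeros(cond.shape,bool); m[int(v0*s):int(v1*s),int(u0*s):int(u1*s)]=1; return m&cond
g=im.astype(int).max(2)
m=mask(165,350,268,492,(g>100)); v,u=np.nonzero(m); 
pts=np.array([onz("top",(a,b),0.04,c)[:2] for a,b in zip(u,v)]); mu=pts.mean(0); w,V=np.linalg.eigh(np.cov(pts.T)); ax=V[:,1]*np.sign(V[0,1])
pj=(pts-mu)@ax; print("probe",len(pts),mu,np.degrees(np.arctan2(ax[1],ax[0])),pj.min(),pj.max(), mu+ax*pj.max(), "ctr from tip", mu+ax*(pj.max()-0.085))
# tray from height cloud
m=mask(150,340,285,505,(g<62)); 
cs,_=cv2.findContours(m.astype(np.uint8),0,2); k=max(cs,key=cv2.contourArea); r=cv2.minAreaRect(k); print("tray",r,onz("top",r[0],0.015,c), [onz("top",b,0.018,c)[:2].round(4).tolist() for b in cv2.boxPoints(r)])
# stand plate
m=mask(355,350,440,465,(g>125)); cs,_=cv2.findContours(m.astype(np.uint8),0,2); k=max(cs,key=cv2.contourArea); r=cv2.minAreaRect(cv2.convexHull(k)); 
b=np.array([onz("top",q,0.012,c)[:2] for q in cv2.boxPoints(r)]); print("plate",b.round(4).tolist(),b.mean(0)); 
e=[b[1]-b[0],b[2]-b[1]]; print([(np.linalg.norm(x),np.degrees(np.arctan2(x[1],x[0]))) for x in e])
# lens ring + handle
m=mask(580,330,645,450,(g<50)); cs,_=cv2.findContours(m.astype(np.uint8),0,2)
for k in cs:
    if cv2.contourArea(k)>30: print("L",cv2.contourArea(k),onz("top",cv2.minEnclosingCircle(k)[0],.014,c)[:2],cv2.minAreaRect(k),onz("top",cv2.minAreaRect(k)[0],.016,c)[:2])
# gauge pointer
u,v=404*s,291*s
print("ptr depth",[ (P[int(v)+j,int(u)-i]).round(3).tolist() for i in (0,2,4) for j in (-1,0,1)])
big=cv2.resize(im[205:320,200:290,::-1],None,fx=5,fy=5,interpolation=2)
sd=load("side0")[0]; b2=cv2.resize(sd[150:250,200:330,::-1],None,fx=2.7,fy=5.75,interpolation=2)
cv2.imwrite("pics/c1.png",np.hstack([big,b2[:575,:345]]))
E
```

```text
depth z bench [ 0.33423222  0.01925523 -0.0021675 ] plate [0.44349592 0.00798424 0.01172559]
probe 2146 [0.43425496 0.32628352] -12.331319396081032 -0.14383469235338758 0.12771688309412682 [0.55902529 0.29900774] ctr from tip [0.47598632 0.31716072]
tray ((141.5365753173828, 292.82928466796875), (11.556859970092773, 15.929723739624023), 38.65980911254883) [0.35534154 0.31894676 0.015     ] [[0.3486, 0.3442], [0.3827, 0.3173], [0.3631, 0.2919], [0.3291, 0.3188]]
plate [[0.3808, 0.0686], [0.5269, 0.0325], [0.5056, -0.0541], [0.36, -0.0174]] [0.44334131 0.0073883 ]
[(np.float64(0.15047916075734974), np.float64(-13.872596207790108)), (np.float64(0.08914122487447061), np.float64(-103.85028127572504))]
L 187.0 [ 0.43282576 -0.38964446] ((398.6380920410156, 265.53521728515625), (35.135860443115234, 6.712777137756348), 77.73522186279297) [ 0.43292798 -0.38937758]
ptr depth [[0.656, -0.003, 0.003], [0.639, -0.005, 0.161], [0.651, -0.002, -0.003], [0.641, -0.0, 0.162], [0.654, 0.003, -0.003], [0.65, 0.003, 0.003], [0.641, 0.004, 0.164], [0.654, 0.009, -0.003], [0.651, 0.009, 0.0]]
```

View pics/c1.png

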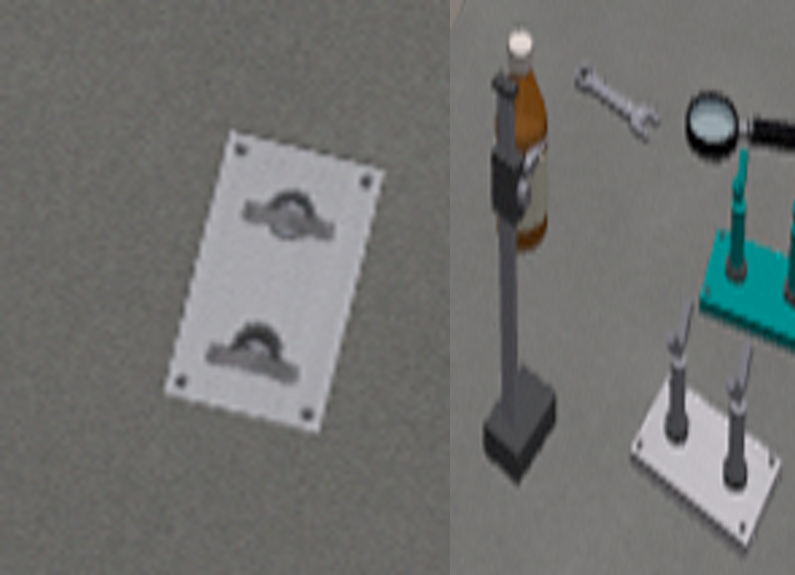

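The close crop shows the aluminium stand with its two V-saddles upright and empty, and the small gauge beside it in the side view. The probe mask was too loose, so I'll redo it. I'll also triangulate the pointer tip.

```bash
python3 - <<'E'
from h import *
im,d,c=load("top0"); P=cloud("top",d,c); s=1/1.5625
for uv in [(166,375),(240,355),(267,472),(192,490)]: print("tray corner",onz("top",np.array(uv)*s,.018,c).round(4))
roi=np.zeros(d.shape,bool); roi[int(365*s):int(485*s),int(185*s):int(240*s)]=1
print("tray z hist",np.percentile(P[roi][:,2],[5,50,90,98]))
g=im.astype(int).max(2); m=(roi&(g>85)).astype(np.uint8); n,l,st,ce=cv2.connectedComponentsWithStats(m); i=1+st[1:,4].argmax(); print(st[i])
v,u=np.nonzero(l==i); pts=np.array([onz("top",(a,b),.04,c)[:2] for a,b in zip(u,v)]); mu=pts.mean(0); w,V=np.linalg.eigh(np.cov(pts.T)); ax=V[:,1]*np.sign(V[0,1]); pj=(pts-mu)@ax
print("probe",mu,np.degrees(np.arctan2(ax[1],ax[0])),pj.min(),pj.max(),"ctr",mu+ax*(pj.max()-.085))
# saddles: points z>0.06 near stand
q=P.reshape(-1,3); k=(np.abs(q[:,0]-.45)<.1)&(np.abs(q[:,1])<.07)&(q[:,2]>.055)&(q[:,2]<.12); print("saddle pts",k.sum(),q[k].mean(0)); 
for a in (q[k][:,0]<.44,q[k][:,0]>=.44): print(q[k][a].mean(0),a.sum(), q[k][a].max(0),q[k][a].min(0))
# gauge points
k=(np.abs(q[:,0]-.65)<.06)&(np.abs(q[:,1]-.03)<.08)&(q[:,2]>.1); print("gauge",k.sum()); Q=q[k]; Q=Q[Q[:,1].argsort()]; print(Q[:12].round(3).tolist()); print(Q[-12:].round(3).tolist())
im2,d2,c2=load("side0"); P2=cloud("side",d2,c2).reshape(-1,3); k=(np.abs(P2[:,0]-.63)<.07)&(np.abs(P2[:,1]-.03)<.09)&(P2[:,2]>.1); Q=P2[k]; Q=Q[Q[:,1].argsort()]; print("side",k.sum(),Q[:10].round(3).tolist(),Q[:,2].max())
print("proj ptr in side",proj("side",[.641,-.004,.163],c2))
r=im2[150:215,205:255]; cv2.imwrite("pics/c2.png",np.hstack([cv2.resize(r[:,:,::-1],None,fx=7,fy=7,interpolation=2),cv2.resize(im[160:225,215:265,::-1],None,fx=7,fy=7,interpolation=2)]))
# lens colour
print(c[1].round(3).tolist())
for uv in [(611,358),(619,390),(628,440)]: print("lens",onz("top",np.array(uv)*s,.014,c).round(4))
E
```

```text
tray corner [0.5007 0.42   0.018 ]
tray corner [0.5365 0.288  0.018 ]
tray corner [0.3311 0.2363 0.018 ]
tray corner [0.2992 0.3685 0.018 ]
tray z hist [0.00650135 0.01163764 0.04282053 0.04839647]
[126 242  17  51 356]
probe [0.42439741 0.33467445] 14.071867066384497 -0.06478738980358068 0.0744459397506663 ctr [0.41416006 0.33210834]
saddle pts 181 [0.44468499 0.00686399 0.07577479]
[0.40860273 0.01573166 0.07588592] 92 [0.41679642 0.03981542 0.08999517] [ 0.39845576 -0.00701466  0.05527315]
[ 0.48198351 -0.00230259  0.07565991] 89 [0.49128913 0.0218959  0.08858266] [ 0.47296134 -0.02512897  0.05639215]
gauge 263
[[0.639, -0.005, 0.161], [0.639, -0.003, 0.161], [0.641, -0.0, 0.162], [0.641, 0.002, 0.162], [0.643, 0.004, 0.165], [0.641, 0.004, 0.164], [0.643, 0.007, 0.166], [0.641, 0.007, 0.164], [0.641, 0.009, 0.165], [0.643, 0.009, 0.162], [0.645, 0.012, 0.166], [0.643, 0.012, 0.164]]
[[0.65, 0.078, 0.231], [0.646, 0.078, 0.185], [0.651, 0.078, 0.185], [0.655, 0.078, 0.228], [0.653, 0.078, 0.228], [0.634, 0.079, 0.178], [0.642, 0.079, 0.175], [0.64, 0.079, 0.172], [0.638, 0.079, 0.171], [0.645, 0.08, 0.167], [0.646, 0.08, 0.185], [0.649, 0.081, 0.183]]
side 381 [[0.635, -0.001, 0.164], [0.635, 0.007, 0.165], [0.635, 0.007, 0.168], [0.637, 0.01, 0.166], [0.636, 0.012, 0.163], [0.639, 0.012, 0.166], [0.638, 0.015, 0.165], [0.638, 0.023, 0.165], [0.638, 0.024, 0.169], [0.641, 0.024, 0.168]] 0.23115314829568764
proj ptr in side [234.47899183 173.49970092]
[[0.002, -1.0, -0.018], [-0.998, -0.001, -0.067], [0.067, 0.018, -0.998]]
lens [ 0.5325 -0.3712  0.014 ]
lens [ 0.4763 -0.3841  0.014 ]
lens [ 0.3891 -0.3981  0.014 ]
```

View pics/c2.png

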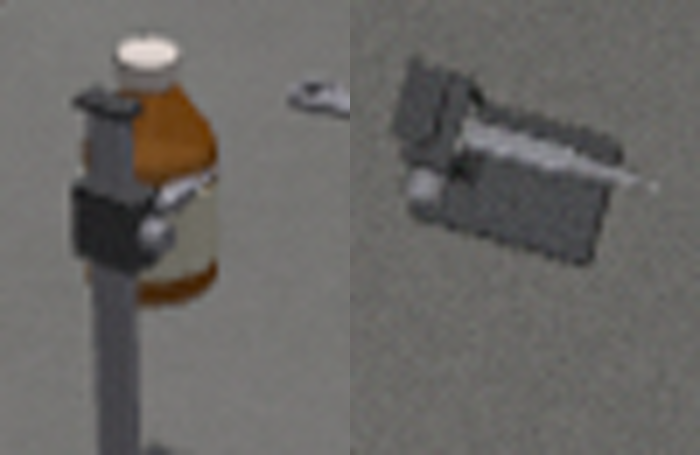

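The crops show the small gauge's pointer tip at about (235.7,175.4) in the side image and (258.6,186.9) in the top image. Next I triangulate it and head for the tray.

```bash
cat >> h.py <<'E'
from scipy.spatial.transform import Rotation as Ro
def go(x,y,z,yaw=None):
    s=telemetry.observe(); R=Ro.from_euler("xyz",s["tool_rot"]).as_matrix()
    dl=R.T@(np.array([x,y,z])-s["tool_pos"])*1000
    r=0 if yaw is None else -((yaw-s["tool_rot"][2]+np.pi/2)%np.pi-np.pi/2)
    print("t",round(s["time"],2),"pos",s["tool_pos"].round(4),"yaw",round(s["tool_rot"][2],4),"F",s["contact_force"].round(1),"op",round(s["opening"],4),"->",dl.round(1),round(r,4),"dist",round(np.linalg.norm(dl)/41.7,1),"rows")
E
python3 - <<'E'
from h import *
c=load("top0")[2];c2=load("side0")[2]
A=c[0]@np.c_[c[1],c[2]];B=c2[0]@np.c_[c2[1],c2[2]]
X=cv2.triangulatePoints(A,B,np.array([258.6,186.9]),np.array([235.7,175.4])).ravel();X=X[:3]/X[3];print(X,proj("",X,c),proj("",X,c2))
go(.45,-.2,.404)
E
python3 -m crank '[[1,380,-212,0,0],[1,380,-212,0,0],[1,380,-212,0,0],[1,380,-212,0,0],[1,380,-212,0,0],[1,380,-212,0,0],[1,380,-212,0,0],[1,380,-212,0,0],[1,380,-212,0,0],[1,380,-212,0,0],[1,380,-212,0,0],[1,380,-212,0,0]]' 30
python3 -c "
from h import *
go(.414,.332,.37,.246)"
```

```text
[ 0.63739757 -0.00648806  0.15574229] [258.51975302 186.66071307] [235.88344233 175.41734211]
t 0.1 pos [ 0.1405 -0.5057  0.4041] yaw 0.2708 F [-0.5  0.3  0.5] op 0.0921 -> [ 380.  -211.8    0.5] 0 dist 10.4 rows
time: 1.1
tool_pos: [0.452, -0.197, 0.4043]
tool_rot: [-3.141, -0.0, 0.276]
contact_force: [-0.3, -0.6, -0.0]
opening: 0.0917
grip_force: 0.0
t 1.1 pos [ 0.452  -0.197   0.4043] yaw 0.2756 F [-0.3 -0.6 -0. ] op 0.0917 -> [ 107.4 -519.4   34.9] 0.0296 dist 12.7 rows
```

```bash

python3 -m crank '[[0.1,107,-519,0,0.03],[0.1,107,-519,0,0.03],[0.1,107,-519,0,0.03],[0.1,107,-519,0,0.03],[0.1,107,-519,0,0.03],[0.1,107,-519,0,0.03],[0.1,107,-519,0,0.03],[0.1,107,-519,0,0.03],[0.1,107,-519,0,0.03],[0.1,107,-519,0,0.03],[0.1,107,-519,0,0.03],[0.1,107,-519,0,0.03]]' 30
python3 -m crank '[[0.1,0,-20,20,0],[0.1,0,-20,40,0],[0.1,0,-20,40,0],[0.1,0,-20,40,0]]'
python3 - <<'E'
from h import *
go(.414,.332,.25,.246)
im,d,c=snap("wrist","w1"); print(-c[1].T@c[2],c[1].round(2).tolist(),proj("",[.414,.332,.034],c))
E
```

```text
time: 2.1
tool_pos: [0.4158, 0.3002, 0.4045]
tool_rot: [3.141, 0.0, 0.24]
contact_force: [0.4, -0.3, 0.6]
opening: 0.0506
grip_force: 0.0
time: 2.43
tool_pos: [0.4114, 0.3177, 0.3639]
tool_rot: [3.14, 0.003, 0.241]
contact_force: [-0.2, 0.3, 0.9]
opening: 0.0506
grip_force: 0.0
t 2.43 pos [0.4114 0.3177 0.3639] yaw 0.2407 F [-0.2  0.3  0.9] op 0.0506 -> [  6.3 -13.4 113.8] -0.0053 dist 2.8 rows
[0.485117   0.33672267 0.34344213] [[0.24, -0.97, 0.0], [-0.93, -0.23, 0.28], [-0.28, -0.07, -0.96]] [241.93366396 167.98508194]
```

View pics/w1.png

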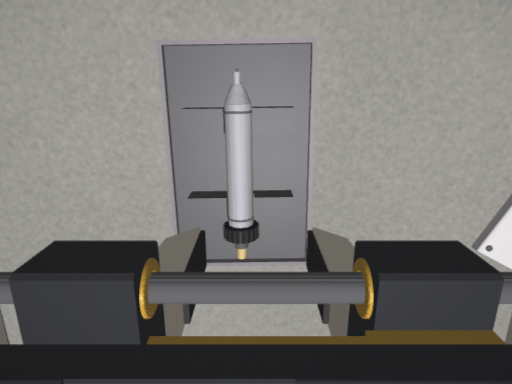

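Wrist view: the probe is in the tray with its tip at (237,69), barrel front end at (238,108), and barrel/collar joint at about (240,224).

```bash

python3 - <<'E'
from h import *
im,d,c=load("w1")
g=im.astype(int).min(2); m=g>130; 
C=[]
for v in range(116,215,6):
    u=np.nonzero(m[v,195:285])[0]+195
    C.append(onz("",((u.min()+u.max())/2,v),.036,c)); 
C=np.array(C)
t=onz("",(237,69),.034,c); b=onz("",(240,224),.042,c)
w=C[-1]-C[0]; w=-w if w[0]<0 else w; print("line",C[0],C[-1],np.arctan2(w[1],w[0]))
a=(w/np.linalg.norm(w)); print("tip",t,"ctr",t-a*.085,"back",b,"ctr",b+a*.056)
E
```

```text
line [0.46050843 0.33915152 0.036     ] [0.37501367 0.31400147 0.036     ] 0.2861002487800186
tip [0.49646108 0.35556369 0.034     ] ctr [0.41491619 0.33157557 0.034     ] back [0.36308494 0.32165123 0.042     ] ctr [0.41680864 0.33745517 0.042     ]
```

```bash

python3 -m crank '[[0.1,7,-15,40,-0.006],[0.1,7,-15,80,-0.006],[0.1,7,-15,110,-0.006],[0.1,7,-15,110,-0.006],[0.1,7,-15,110,-0.006]]'
python3 -c "
from h import *
go(.415,.334,.1945,.247)"
```

```text
time: 2.9
tool_pos: [0.4154, 0.3338, 0.2552]
tool_rot: [3.141, 0.001, 0.245]
contact_force: [-0.4, 1.5, 0.2]
opening: 0.0507
grip_force: 0.0
t 2.9 pos [0.4154 0.3338 0.2552] yaw 0.2452 F [-0.4  1.5  0.2] op 0.0507 -> [-0.2 -0.3 60.7] -0.0018 dist 1.5 rows
```

```bash

python3 -m crank '[[0.1,0,0,25,-0.002],[0.1,0,0,45,-0.002],[0.1,0,0,58,-0.002],[0.1,0,0,60,-0.002],[0.1,0,0,60,-0.002],[0.1,0,0,60,-0.002]]' 20
python3 -m crank '[[-0.5,0,0,0,0],[-0.7,0,0,0,0],[-1,0,0,0,0],[-1,0,0,0,0],[-1,0,0,0,0],[-1,0,0,0,0]]' 25
python3 -c "
from h import *
go(.415,.334,.1945,.247)"
```

```text
time: 3.4
tool_pos: [0.4157, 0.3348, 0.1971]
tool_rot: [-3.141, -0.004, 0.248]
contact_force: [0.4, 0.0, 0.8]
opening: 0.0508
grip_force: 0.0
time: 3.9
tool_pos: [0.4147, 0.3346, 0.195]
tool_rot: [3.141, -0.0, 0.249]
contact_force: [-0.8, -1.0, 3.4]
opening: 0.0233
grip_force: 25.0
t 3.9 pos [0.4147 0.3346 0.195 ] yaw 0.2489 F [-0.8 -1.   3.4] op 0.0233 -> [0.1 0.6 0.5] 0.0019 dist 0.0 rows
```

```bash

python3 -m crank '[[-1,0,0,-10,0],[-1,0,0,-30,0],[-1,0,0,-65,0],[-1,0,0,-100,0],[-1,0,0,-125,0],[-1,0,0,-125,0],[-1,0,0,-125,0]]' 30
python3 -c "
from h import *
s=telemetry.observe();print(s['grip_force'])
go(.444,.007,.32,-.2426)"
```

```text
time: 4.48
tool_pos: [0.4146, 0.3346, 0.3209]
tool_rot: [-3.141, -0.002, 0.249]
contact_force: [0.4, 0.0, -2.9]
opening: 0.0231
grip_force: 30.0
29.996461272239685
t 4.48 pos [0.4146 0.3346 0.3209] yaw 0.2489 F [ 0.4  0.  -2.9] op 0.0231 -> [-52.1 324.7   0.6] 0.4915 dist 7.9 rows
```

```bash

python3 -m crank '[[-1,-2,12,0,0.03],[-1,-7,42,0,0.08],[-1,-12,76,0,0.13],[-1,-18,112,0,0.18],[-1,-24,150,0,0.24],[-1,-30,188,0,0.30],[-1,-36,225,0,0.36],[-1,-42,260,0,0.41],[-1,-47,290,0,0.45],[-1,-50,312,0,0.48],[-1,-52,325,0,0.492],[-1,-52,325,0,0.492]]' 
python3 -m crank '[[-1,0,0,0,0],[-1,0,0,0,0],[-1,0,0,0,0]]'
python3 - <<'E'
from h import *
go(.444,.007,.32,-.2426)
im,d,c=snap("wrist","w2"); snap("top","top2")
print("expected tip",proj("",[.444+.085*.971,.007-.085*.24,.161],c))
big=cv2.imread("pics/w2.png"); t=cv2.imread("pics/top2.png")[160:300,190:310]
cv2.imwrite("pics/c3.png",np.hstack([big[:, 100:412],cv2.resize(t,(329,384),interpolation=2)]))
E
```

```text
time: 5.48
tool_pos: [0.4437, 0.0041, 0.318]
tool_rot: [3.14, 0.004, -0.248]
contact_force: [0.9, -0.9, -3.1]
opening: 0.0233
grip_force: 30.0
time: 5.73
tool_pos: [0.4439, 0.0075, 0.3191]
tool_rot: [3.142, 0.002, -0.242]
contact_force: [0.3, -0.2, -3.5]
opening: 0.0231
grip_force: 30.0
t 5.73 pos [0.4439 0.0075 0.3191] yaw -0.2423 F [ 0.3 -0.2 -3.5] op 0.0231 -> [ 0.3  0.5 -0.9] 0.0003 dist 0.0 rows
expected tip [259.49947943  61.92819503]
```

View pics/c3.png

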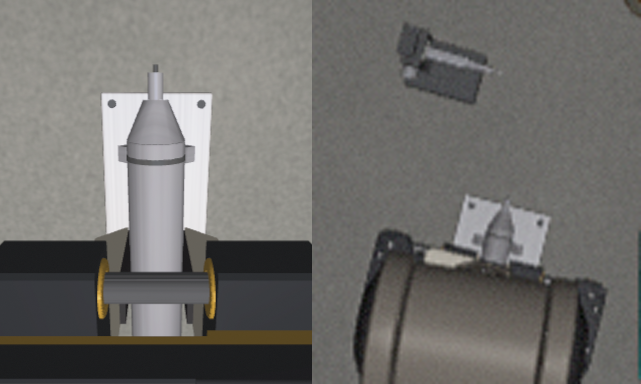

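The held probe's tip shows at (255,66). The front saddle's ears span (219..294,153), and the plate's front corners are at (202,93) and (312,93). Next I compare these in world coordinates.

```bash

python3 - <<'E'
from h import *
im,d,c=load("w2")
# held tip, front saddle ears, plate front corners in tool/stand-yaw frame about TCP
p0=np.array([.4439,.0075]); y=-.2423; e=np.array([[np.cos(y),np.sin(y)],[-np.sin(y),np.cos(y)]])
def sh(n,uv,z): p=onz("",uv,z,c); print(n,p.round(4),"along,left mm",(e@(p[:2]-p0)*1000).round(1))
sh("tip",(255,66),.159)
for z in(.087,): sh("earL",(218.5,153),z);sh("earR",(294.5,153),z)
sh("cornL",(202,93),.012);sh("cornR",(312,93),.012)
for v,z in((110,.168),(130,.17),(150,.17),(200,.171)):
    g=im[v].astype(int).min(1); print(v,g[210:305:3].tolist()) if v in(130,200) else None
# pointer in fresh top
K,R,t=c
print("held barrel px rows")
E
```

```text
tip [ 0.5257 -0.0114  0.159 ] along,left mm [83.9  1.2]
earL [0.486  0.0218 0.087 ] along,left mm [37.4 24. ]
earR [ 0.4747 -0.0239  0.087 ] along,left mm [ 37.4 -23.1]
cornL [0.5246 0.0328 0.012 ] along,left mm [72.3 43.9]
cornR [ 0.5036 -0.0526  0.012 ] along,left mm [ 72.3 -44. ]
130 [231, 227, 228, 229, 231, 228, 230, 91, 113, 124, 135, 147, 152, 156, 160, 162, 162, 159, 157, 155, 143, 133, 128, 102, 234, 228, 231, 232, 233, 231, 231, 228]
200 [231, 233, 227, 231, 229, 231, 149, 116, 130, 143, 156, 157, 166, 174, 179, 181, 180, 177, 179, 177, 173, 165, 157, 150, 120, 235, 234, 231, 232, 232, 228, 234]
held barrel px rows
```

```bash

python3 -m crank '[[-1,0,0,15,0],[-1,0,0,35,0],[-1,0,0,52,0],[-1,0,0,60,0],[-1,0,0,65,0],[-1,0,0,65,0],[-1,0,0,65,0]]'
python3 -m crank '[[-1,0,0,3,0],[-1,0,0,5,0],[-1,0,0,6,0],[-1,0,0,6,0],[-1,0,0,6,0]]'
```

```text
time: 6.42
tool_pos: [0.4446, 0.0069, 0.2551]
tool_rot: [3.142, -0.001, -0.243]
contact_force: [-0.7, 0.8, -2.6]
opening: 0.0233
grip_force: 30.0
time: 6.83
tool_pos: [0.4443, 0.0067, 0.2488]
tool_rot: [3.142, -0.0, -0.243]
contact_force: [0.6, 0.1, -3.0]
opening: 0.023
grip_force: 30.0
```

```bash

python3 -m crank '[[-1,0,0,1,0],[-1,0,0,2,0],[-1,0,0,2,0],[-1,0,0,2,0]]'
python3 -m crank '[[-1,0,0,0.5,0],[-1,0,0,1,0],[-1,0,0,1,0],[-1,0,0,1,0]]'
python3 -m crank '[[-1,0,0,0.5,0],[-1,0,0,1,0],[-1,0,0,1,0],[-1,0,0,1,0]]'
```

```text
time: 7.17
tool_pos: [0.4444, 0.0068, 0.2468]
tool_rot: [3.142, -0.0, -0.243]
contact_force: [0.5, 0.8, -1.7]
opening: 0.023
grip_force: 30.0
time: 7.5
tool_pos: [0.4444, 0.0069, 0.2462]
tool_rot: [-3.141, -0.001, -0.243]
contact_force: [-0.7, 3.2, 5.7]
opening: 0.0232
grip_force: 30.0
time: 7.83
tool_pos: [0.4444, 0.0071, 0.2459]
tool_rot: [-3.141, -0.002, -0.243]
contact_force: [-3.6, 4.6, 15.1]
opening: 0.023
grip_force: 30.0
```

```bash

python3 -m crank '[[-1,0,0,-1,0],[-1,0,0,-1,0]]' 8
python3 -m crank '[[-0.4,0,0,0,0],[-0.3,0,0,0,0],[-0.2,0,0,0,0],[0,0,0,0,0],[0.1,0,0,0,0],[0.1,0,0,0,0]]' 8
python3 - <<'E'
from h import *
im,d,c=snap("wrist","w3")
p0=np.array([.4444,.0071]); y=-.243; e=np.array([[np.cos(y),np.sin(y)],[-np.sin(y),np.cos(y)]])
g=im.astype(int)
cv2.imwrite("pics/c4.png",cv2.imread("pics/w3.png"))
print(proj("",[.444+.085*.971,.007-.085*.24,.085],c))
E
```

```text
time: 8.0
tool_pos: [0.4445, 0.007, 0.2461]
tool_rot: [-3.141, -0.001, -0.243]
contact_force: [0.5, 4.1, 4.8]
opening: 0.024
grip_force: 8.0
time: 8.5
tool_pos: [0.4443, 0.0067, 0.2456]
tool_rot: [3.141, 0.0, -0.243]
contact_force: [0.0, 0.0, 0.4]
opening: 0.0493
grip_force: 0.0
[257.31261116  64.69730684]
```

View pics/c4.png

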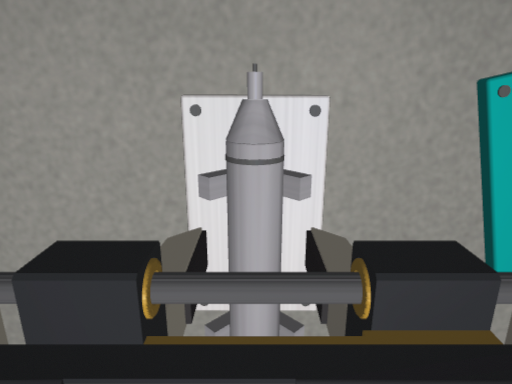

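The probe lies in both saddles with its tip at (254.5,65), and the front saddle's ears show at (199..311,186). Now I retreat upward and look at the gauge pointer from close by.

```bash

python3 -m crank '[[0.1,0,0,-15,0],[0.2,0,0,-45,0],[0.3,0,0,-85,0],[0.5,0,0,-120,0],[0.5,0,0,-150,0],[0.5,40,0,-165,0],[0.5,75,0,-165,0],[0.5,90,0,-165,0],[0.5,90,0,-165,0],[0.5,90,0,-165,0],[0.5,90,0,-165,0],[0.5,90,0,-165,0]]'
python3 - <<'E'
from h import *
im,d,c3=load("w3"); print("tip",onz("",(254.5,65),.085,c3))
im,d,c=snap("wrist","w4"); go(.4588,-.385,.28,.185); print(d[d>0].min())
for p in ([.639,-.005,.160],[.526,-.013,.085]): print(proj("",p,c))
P=cloud("",d,c).reshape(-1,3); k=(abs(P[:,0]-.64)<.03)&(P[:,1]<.03)&(P[:,1]>-.05)&(P[:,2]>.13)&(P[:,2]<.2); Q=P[k]; Q=Q[Q[:,1].argsort()]; print(k.sum()); print(Q[:40:3].round(4).tolist())
cv2.imwrite("pics/c5.png",cv2.imread("pics/w4.png"))
E
```

```text
time: 9.55
tool_pos: [0.5307, -0.0146, 0.4106]
tool_rot: [3.141, 0.001, -0.243]
contact_force: [0.5, 1.0, -0.5]
opening: 0.0691
grip_force: 0.0
tip [ 0.52668789 -0.01232886  0.085     ]
t 9.6 pos [ 0.5308 -0.0146  0.4107] yaw -0.2429 F [-0.2  0.3  0.2] op 0.0691 -> [ 19.3 376.9 130.8] -0.4279 dist 9.6 rows
0.060475755
[200.04428512  42.97402641]
[256.32793123 180.81372769]
579
[[0.6373, -0.0036, 0.1623], [0.6371, -0.0032, 0.1645], [0.6374, -0.0025, 0.1633], [0.6376, -0.0019, 0.1635], [0.6376, -0.0014, 0.1642], [0.6379, -0.0007, 0.1635], [0.6386, -0.0003, 0.1635], [0.6374, -0.0001, 0.1642], [0.637, 0.0002, 0.1633], [0.6377, 0.0007, 0.1628], [0.6389, 0.0009, 0.1633], [0.6372, 0.0014, 0.1634], [0.6377, 0.0016, 0.1646], [0.639, 0.0019, 0.1645]]
```

View pics/c5.png

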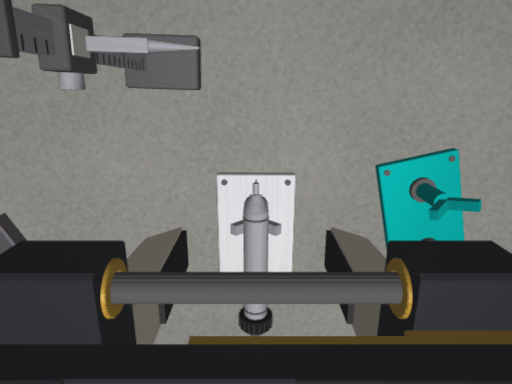

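The gauge pointer tip shows at (200,46) and the seated probe's tip at (256,183). Pointer height is about 0.162 m and the probe tip is at about (0.526,-0.013). Next, the lens.

```bash

python3 -m crank '[[0.2,1,15,0,-0.05],[0.1,3,45,0,-0.12],[0.1,5,85,0,-0.2],[0,7,125,10,-0.28],[0,9,165,30,-0.36],[0,11,205,50,-0.42],[0,13,245,75,-0.428],[0,15,285,90,-0.428],[0,17,320,105,-0.428],[0,19,350,110,-0.428],[0,19,370,110,-0.428],[0,19,377,110,-0.428]]'
python3 -m crank '[[0,0,0,0,0],[0,0,0,0,0],[0,0,0,0,0]]'
python3 - <<'E'
from h import *
go(.4588,-.385,.25,.185)
im,d,c=snap("wrist","w5")
for p in ([.4588,-.385,.016],[.5325,-.371,.014],[.482,-.381,.016]): print(proj("",p,c).round(1))
E
```

```text
time: 10.6
tool_pos: [0.4577, -0.3881, 0.3]
tool_rot: [-3.142, 0.001, 0.182]
contact_force: [0.4, -0.2, -0.2]
opening: 0.0459
grip_force: 0.0
time: 10.85
tool_pos: [0.4597, -0.3839, 0.3013]
tool_rot: [-3.142, -0.0, 0.186]
contact_force: [-0.4, -1.7, 0.2]
opening: 0.0457
grip_force: 0.0
t 10.85 pos [ 0.4597 -0.3839  0.3013] yaw 0.1861 F [-0.4 -1.7  0.2] op 0.0457 -> [-1.1  1.  51.3] 0.0011 dist 1.2 rows
[258.3 190. ]
[258.4  92.5]
[258.8 161.1]
```

View pics/w5.png

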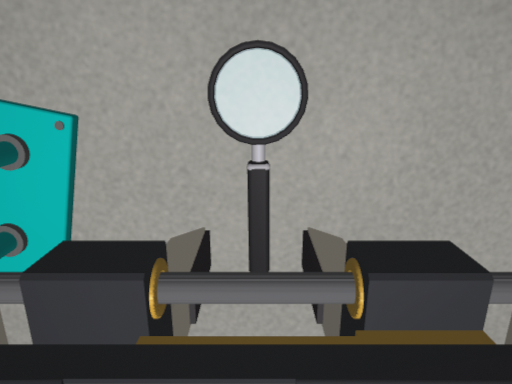

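The lens ring centre is at (258,92.5) and the handle starts at (258,161), both as predicted. Descending.

```bash

python3 -m crank '[[0,-1,1,20,0],[0,-1,1,55,0],[0,-1,1,85,0],[0,-1,1,105,0],[0,-1,1,115,0],[0,-1,1,117,0],[0,-1,1,117,0],[0,-1,1,117,0]]'
python3 -c "
from h import *
go(.4588,-.385,.1815,.185)"
```

```text
time: 11.57
tool_pos: [0.4592, -0.3866, 0.1853]
tool_rot: [3.139, -0.001, 0.185]
contact_force: [-0.1, -0.1, 0.7]
opening: 0.0454
grip_force: 0.0
t 11.57 pos [ 0.4592 -0.3866  0.1853] yaw 0.1854 F [-0.1 -0.1  0.7] op 0.0454 -> [-0.1 -1.7  3.8] 0.0004 dist 0.1 rows
```

```bash

python3 -m crank '[[0,0,-1,2,0],[0,0,-1,3.5,0],[0,0,-1,3.5,0],[0,0,-1,3.5,0]]'
python3 -m crank '[[-0.3,0,0,0,0],[-0.5,0,0,0,0],[-1,0,0,0,0],[-1,0,0,0,0],[-1,0,0,0,0],[-1,0,0,0,0]]' 12
python3 -m crank '[[-1,0,0,0,0],[-1,0,0,0,0],[-1,0,0,0,0]]' 30
python3 -c "
from h import *
go(.4588,-.385,.33,.185)"
```

```text
time: 11.9
tool_pos: [0.4583, -0.3856, 0.1807]
tool_rot: [3.141, -0.0, 0.185]
contact_force: [0.2, -0.6, -0.3]
opening: 0.0458
grip_force: 0.0
time: 12.4
tool_pos: [0.4583, -0.3856, 0.1802]
tool_rot: [3.142, 0.0, 0.185]
contact_force: [0.2, -0.4, -0.5]
opening: 0.018
grip_force: 12.0
time: 12.65
tool_pos: [0.4583, -0.3856, 0.1802]
tool_rot: [3.141, 0.0, 0.185]
contact_force: [-0.6, -0.1, 1.0]
opening: 0.0178
grip_force: 30.0
t 12.65 pos [ 0.4583 -0.3856  0.1802] yaw 0.1847 F [-0.6 -0.1  1. ] op 0.0178 -> [   0.6   -0.5 -149.8] -0.0003 dist 3.6 rows
```

```bash

python3 -m crank '[[-1,0,0,-8,0],[-1,0,0,-25,0],[-1,0,0,-50,0],[-1,0,0,-80,0],[-1,0,0,-115,0],[-1,0,0,-150,0],[-1,0,0,-180,0],[-1,0,0,-200,0],[-1,0,0,-210,0],[-1,0,0,-210,0],[-1,0,0,-210,0]]'
python3 -c "
from h import *
go(.4518,-.0276,.39,.185)"
```

```text
time: 13.57
tool_pos: [0.4581, -0.3853, 0.3896]
tool_rot: [-3.141, 0.0, 0.185]
contact_force: [-0.4, -0.6, -1.6]
opening: 0.0175
grip_force: 30.0
t 13.57 pos [ 0.4581 -0.3853  0.3896] yaw 0.1848 F [-0.4 -0.6 -1.6] op 0.0175 -> [ 5.960e+01 -3.528e+02 -2.000e-01] -0.0002 dist 8.6 rows
```

```bash

python3 -m crank '[[-1,2,-12,0,0],[-1,6,-38,0,0],[-1,12,-72,0,0],[-1,19,-110,0,0],[-1,25,-150,0,0],[-1,32,-190,0,0],[-1,39,-230,0,0],[-1,46,-270,0,0],[-1,52,-305,0,0],[-1,56,-332,0,0],[-1,59,-348,0,0],[-1,60,-353,0,0]]'
python3 -m crank '[[-1,0,0,0,0],[-1,0,0,10,0],[-1,0,0,20,0],[-1,0,0,20,0],[-1,0,0,20,0]]'
python3 - <<'E'
from h import *
go(.4518,-.0276,.3352,.185)
im,d,c=snap("wrist","w6"); print(proj("",[.526,-.013,.085],c))
a=cv2.imread("pics/w6.png"); snap("side","s6"); b=cv2.imread("pics/s6.png")[120:290,200:360]
cv2.imwrite("pics/c6.png",np.hstack([a[:,80:450],cv2.resize(b,(361,384),interpolation=2)]))
E
```

```text
time: 14.57
tool_pos: [0.4513, -0.0246, 0.3887]
tool_rot: [-3.139, 0.003, 0.188]
contact_force: [-0.2, -0.6, -1.7]
opening: 0.0177
grip_force: 30.0
time: 14.98
tool_pos: [0.4522, -0.0283, 0.3694]
tool_rot: [-3.141, 0.002, 0.184]
contact_force: [-0.4, -0.4, -1.2]
opening: 0.0178
grip_force: 30.0
t 14.98 pos [ 0.4522 -0.0283  0.3694] yaw 0.1836 F [-0.4 -0.4 -1.2] op 0.0178 -> [-0.2 -0.8 34.2] -0.0014 dist 0.8 rows
[255.23196734  89.48545807]
```

View pics/c6.png

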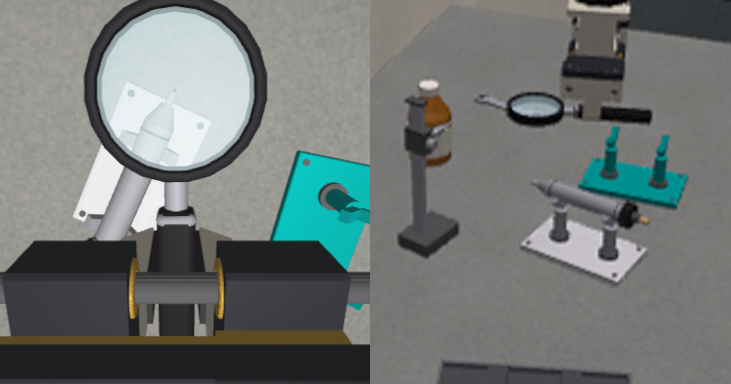

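Wrist view: the lens ring is centred near (255,88), and the probe tip shows through it at about (255,90). The side view shows the probe seated and the lens held above it. Descending to focal height.

```bash

python3 -m crank '[[-1,0,-1,6,0],[-1,0,-1,16,0],[-1,0,-1,26,0],[-1,0,-1,32,0],[-1,0,-1,34,0],[-1,0,-1,34,0],[-1,0,-1,34,0],[-1,0,-1,34,0]]'
python3 - <<'E'
from h import *
go(.4518,-.0276,.3352,.185)
im,d,c=snap("wrist","w7"); P=cloud("",d,c)
g=im.max(2); m=((g<70)).astype(np.uint8); m[225:]=0; n,l,st,ce=cv2.connectedComponentsWithStats(m); i=1+st[1:,4].argmax(); print(st[i],ce[i])
Q=P[(l==i)&(d>0)]; Q=Q[abs(Q[:,2]-.165)<.02]; lo,hi=np.percentile(Q,2,0),np.percentile(Q,98,0); print(len(Q),"ring mid",(lo+hi)/2,"ext",hi-lo,"z med",np.median(Q[:,2]))
A=np.c_[Q[:,:2]-Q[:,:2].mean(0),np.ones(len(Q))]; k=Q[:,2]>np.median(Q[:,2])-.004; print("plane slope",np.linalg.lstsq(A[k],Q[k,2],rcond=None)[0])
print("tip px",proj("",[.526,-.013,.085],c),"ctr px",proj("",[.526,-.013,.169],c))
t=cloud("",d,c); s,ds,cs=snap("side","s7"); S=cloud("",ds,cs).reshape(-1,3); gs=s.max(2).ravel()
k=(gs<60)&(abs(S[:,0]-.526)<.045)&(abs(S[:,1]+.013)<.045)&(S[:,2]>.13)&(S[:,2]<.2); print("side ring",k.sum(),np.percentile(S[k],[3,50,97],axis=0).round(4).tolist())
cv2.imwrite("pics/c7.png",im[:,:,::-1])
E
```

```text
time: 15.75
tool_pos: [0.4524, -0.0266, 0.3367]
tool_rot: [3.141, -0.001, 0.185]
contact_force: [-0.4, -1.0, -0.2]
opening: 0.0175
grip_force: 30.0
t 15.75 pos [ 0.4524 -0.0266  0.3367] yaw 0.1848 F [-0.4 -1.  -0.2] op 0.0175 -> [-0.8  0.9  1.5] -0.0002 dist 0.0 rows
[ 164    0  183  182 6352] [255.31612091  85.87153652]
6325 ring mid [ 0.52499877 -0.01174942  0.16954633] ext [0.06996387 0.07132507 0.00386191] z med 0.1700574878952993
plane slope [-0.00175027 -0.0032932   0.16995736]
tip px [257.41517977  91.70013623] ctr px [258.3771601   92.88467013]
side ring 131 [[0.4865, -0.0464, 0.1599], [0.5163, 0.0151, 0.169], [0.5564, 0.0265, 0.1728]]
```

View pics/c7.png

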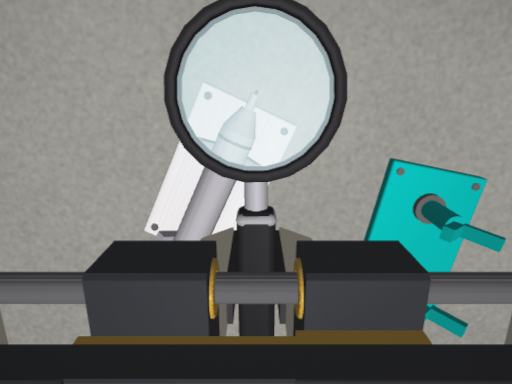

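The lens is level with its centre at about (0.525,-0.012,0.163). The probe tip shows through the glass at (256,93), where it should be. I'll let it settle, then hand in.

```bash

python3 -m crank '[[-1,0,0,0.5,0],[-1,0,0,0.5,0],[-1,0,0,0.5,0],[-1,0,0,0.5,0],[-1,0,0,0.5,0],[-1,0,0,0.5,0]]'
python3 -c "
from h import *
from cell import ticket
go(.4518,-.0276,.3352,.185)
print(ticket.hand_in())"
```

```text
time: 16.35
tool_pos: [0.4522, -0.0266, 0.3357]
tool_rot: [3.141, 0.0, 0.185]
contact_force: [-0.2, 0.0, -0.7]
opening: 0.0177
grip_force: 30.0
t 16.35 pos [ 0.4522 -0.0266  0.3357] yaw 0.1848 F [-0.2  0.  -0.7] op 0.0177 -> [-0.6  0.9  0.5] -0.0002 dist 0.0 rows
the job is handed in; nothing more can be done
None
```

I seated the probe in both saddles of the aluminium stand and handed the job in at 16.4 s with the lens held still and level over its tip, within about 2 mm of plumb and of the pointer's height by my camera measurements; the hand-in returned no verdict.

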